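Seat the angle gauge on its rocker and rock it to the mark

ROBOT

A 6-joint arm with a two-finger parallel gripper is mounted at the origin on the work surface. World frame = base frame: x ahead of the robot, y to its left, z up, the work surface at z = 0. Lengths are in m, angles in rad, forces in N, time in s.
With the tool pointing down it reaches from about 0.375 to 0.9 m from the base axis. Payload 3.1 kg.
Tool frame: the origin (TCP) lies on the mounting face of the last link; the fingertips stand 173 mm ahead of it and the grasp point (between the pads) lies 155 mm ahead of it (r.nose_length is the distance from the TCP to the fingertips, in m); y points along the fingers, x is the direction in which the jaws open and shut, and the axes are right-handed (so a half turn about y gives the same grasp; the last joint's range is limited). The gripper opens to 85 mm and grips with 20 to 120 N. Pads are 22 mm wide; open, the fingers measure 114 mm over their backs; the gripper's body (76 mm by 85 mm) begins 54 mm behind the grasp point. The pads swing forward as they close: fully open they stand 13 mm farther back than shut.
Start: joints at [-1.423, 0.527, 1.433, -0, 1.181, -0.178], TCP at [0.2, -0.592, 0.405] pointing down, gripper open.
Joint ranges: [-3.08, 3.08], [-0.75, 2.2], [0.22, 2.44], [-1.43, 4.57], [0, 2.65], [-2.85, 2.85]. Speed limits (rad/s): [2.79, 2.79, 3.14, 3.14, 3.14, 3.14].

INTERFACE

Orientations are given as a rotation vector (axis times angle).
In Python, from bench import r gives the robot as it stands.
- The arm moves only by the tool send_rows, never from a script. Its argument "rows" is one flat list of numbers, 7 for each row, row after row: the turn, a rotation vector about the tool's x, y, z in degrees, then the shift along the tool's x, y, z in cm, then the finger opening in cm, from 0 to 8.54. A call has 1 to 8 rows; each row is the pose to reach, as a shift and turn from the pose commanded when the call began, along the tool's axes at that moment; what a row does not reach only later rows make up. A row lasts 1/12 s, in which the tool goes at most 41.7 mm and 7.16 degrees, less where a joint would pass 70% of its speed; a pose out of reach is approached as far as the arm can. A call with a gripper value outside its range is refused whole. The fingers move at their own pace and stop on an object; "grip_force" is the grip in N (left out, the last holds). Time passes only in rows, so rows that repeat a pose let the fingers close. It gives the time, the measured TCP pose, the force and the opening at its end, in the units of the state.
- r.get_obs(): the state, without advancing time (a new reading comes with each control period).
- r.get_image(name): name is "scene" or "top"; returns a dict with "pixels" (384x512x3 uint8, red, green, blue), "depth" (384x512 float32, m along the optical axis (not along the pixel's ray), 0 where there is no reading), "intrinsics" (3x3 intrinsics, pixels), "pose" (4x4, takes a point from camera to world coordinates). Camera axes: x right, y down, z forward; pixel columns grow to the right and rows downward; lengths in m; the calibration is good to about 2 mm. A picture is of the moment at which its call begins.
- r.sign_off(): hands the job in, once; it reports no verdict.
The state is a dict: "time": time; "joints": joint angles; "dq": joint speeds; "joint_torque": joint torques, N m; "tool_pos": TCP position; "orientation": TCP orientation; "contact_force": force on the tool from outside, world axes, zero at the start; "moment": the same for the moment, N m; "gripper_width": opening from 0.0 (shut) to 1.0 (fully open).
Only numpy, scipy, OpenCV 4.12 (cv2) and the standard library are available. Lean on these libraries where they do the work, as an engineer would, in place of code of your own. Each camera call takes 0.05 s, during which the arm holds its last target.

TASK

Pick up the dial gauge by its handle bar, stand it on the open end of the tipping deck of the wooden stud and slide it along the deck onto the T-rail until the spring catches hold it fully home near the end stop. Then rock the gauge sideways until its swinging pointer has settled on the mark tab at the dial's rim. Finish while still holding the gauge there by hand, steady, with the pointer on the mark: do not let go, do not tip the gauge over, and leave the lens stand, brass ring, prism and tray where they are.

Things in the scene. Friction and masses are not known exactly. Their poses are not given: they have to be found in the camera images.
- stud: Fixed beech block, 150 x 100 x 30 mm with rounded crown, carrying an aluminium tipping deck 197 x 68 mm. Origin: bench level, under the tipping axis. Its x axis is the tipping axis (50 mm above the bench) and the sliding direction, from the deck's open end (110 mm behind the origin, robot side) to its end stop (face 77 mm ahead); z up. Deck top 60 mm above the bench when level; waxed, slippery.
- rocker (a joint): Lean of the tipping deck about the stud's x axis, rad. 0 level, positive: what stands on it leans towards the stud's -y. Range -0.45 to 0.45; a spring of 1 N m/rad returns it to level (with the gauge on, about 4 N sideways at the handle bar holds it near 0.3). The gauge itself has about 0.06 rad of sideways play on the rail.
- rail_home (a point): Point on the deck's top face, on the rail's centreline, where gauge_sole is when the gauge is fully home (its front then 2 mm short of the end stop). x along the rail, z up. T-rail: neck 14 mm wide, head 26 mm wide from 7.5 to 13.5 mm above the deck. Two sprung side rollers in the head click into windows of the gauge at home; passing them takes 2 to 5 N along x.
- rail_nose (a point): Tip of the rail's pointed nose, on the deck's top face, 55 mm behind rail_home. 4 mm wide at the tip, it widens to the 14 mm neck over 25 mm, then to the 26 mm head over 12 mm more. Behind the tip the deck is bare and flat for 70 mm: there the gauge is stood down, then slid on.
- gauge_handle (a point): Grip point, mid-bar, of the loose angle gauge (0.35 kg): a steel bar 16 mm round, 54 mm long along the gauge's x, its axis 56 mm above the gauge's underside, sticking out behind the 80 mm round dial. Gauge upright, dial facing its +x; it goes on the rail with its x along the rail's x. Dial's back is 24 mm ahead of this point. Pinch the bar from above, fingers closing along the gauge's y.
- gauge_sole (a point): Point of the gauge's underside 56 mm straight below gauge_handle, same axes. The sole reaches 35 mm behind and 45 mm ahead of it, 60 mm wide, 24 mm high, with a T-slot through its length: 18 mm wide between two lips 6 mm thick, above them 29 mm wide up to 17.5 mm. The lips rest on the deck and pass under the rail's head with 1.5 mm play up and 1.5 mm to either side.
- needle (a joint): Swinging pointer on the dial, rad about the gauge's x axis, 0 when it points at the dial's top. Its bob keeps it pointing straight up, so with the gauge leaning it reads minus the gauge's lean about x; after a movement it swings for about a second.
- mark (a joint): Where the mark tab sits on the dial's rim, rad in the same sense as needle (positive: towards the gauge's -y, i.e. the gauge's top must lean towards its +y to bring the pointer there). It sits stiffly somewhere from 0.15 to 0.33.
- needle_tip (a point): Upper tip of the black pointer, 28 mm from the dial's pivot, which is 62 mm above the gauge's underside and 41 mm ahead of gauge_handle (x).
- mark_tip (a point): Inner end of the mark tab (dark steel, 6 mm wide, 15 mm long, sticking out 7 mm past the rim), 32 mm from the dial's pivot.
- gauge: The whole gauge; origin on the underside, 20 mm ahead of gauge_sole (x). 102 mm high to the dial's top.
- lens_stand: Bystander: slotted beech stand 70 x 150 mm with three upright glass lens blanks, 78 mm high; origin under its centre.
- spherometer: Bystander: brass ring 60 mm across, 16 mm high; origin under its centre.
- prism: Bystander: rounded glass prism, 35 mm high, about 42 mm wide; origin under its centre.
- lens_tray: Bystander: orange plastic tray 120 x 160 x 30 mm; origin under its centre.

How it is judged:
On the way:
1. the gauge is slid fully home on the rail, in the catches (x of gauge_sole in the frame of rail_home between -0.003 and 0.005 m and y of gauge_sole in the frame of rail_home between -0.005 and 0.005 m and z of gauge_sole in the frame of rail_home between -0.004 and 0.006 m), for 0.2 s.
At the end, for the whole second after the job is handed in: Through the last second: gauge home on the rail (at most 3 mm short, 5 mm aside), deck leaning over 0.04 rad towards the mark's side, pointer within 0.06 rad of the mark and at rest, fingers pressing on the gauge with over 0.5 N (all of step 1 and angle between the z axis of needle_tip and the z axis of mark_tip, either way round below 0.06 rad and value of joint rocker below -0.04 rad and velocity of joint needle between -0.25 and 0.25 rad/s and angular speed of gauge below 0.15 rad/s and contact force between gauge and the fingers above 0.5 N); the arm keeps its last pose, push and grip.
It fails at once if lens stand disturbed (distance of lens_stand from where it was at the start of the episode above 0.03 m).
It fails at once if spherometer disturbed (distance of spherometer from where it was at the start of the episode above 0.03 m).
It fails at once if prism disturbed (distance of prism from where it was at the start of the episode above 0.03 m).
It fails at once if lens tray disturbed (distance of lens_tray from where it was at the start of the episode above 0.03 m).
It fails at once if the gauge is tipped over (angle between gauge_sole's own z axis and vertical above 0.8 rad).
It also fails if it takes over 51 s, if anything falls off the work surface, if the arm or the gripper's body presses on something with over 40 N, if the wrist force passes 120 N, or if a joint passes its speed limit or range.

## Working session

There is one attempt and no reset: what is moved stays moved. The work goes in short steps, Python scripts to look and compute and a tool call to move; the robot and the scene stay as the last step left them, time stands still between calls to the robot, and variables do not carry over. Pictures are saved under pics/ and viewed, and the job is handed in when it is done.

Besides the shell and the picture viewer there is one more tool, called after "Emit:" by a JSON object that holds its "op" and its "data". send_rows: Moves the arm, as the interface text tells. Its arguments: {"type":"object","properties":{"rows":{"type":"array"},"grip_force":{"type":"number"}},"required":["rows"]}

```bash
mkdir -p pics; ls; python3 - <<'E'
from bench import r
import cv2,numpy as np
o=r.get_obs();print(o)
for n in("scene","top"):
    i=r.get_image(n);cv2.imwrite(f"pics/{n}0.png",i["pixels"][:,:,::-1]);print(n,i["intrinsics"],i["pose"])
    np.savez(f"{n}0.npz",**i)
E
```

```text
pics
{'time': 0.0, 'joints': array([-1.42352898e+00,  5.28490718e-01,  1.43391490e+00, -8.31625128e-06,
        1.18140361e+00, -1.78511572e-01]), 'dq': array([ 1.29271409e-03,  2.20834875e-03, -1.24737975e-03,  2.84644506e-06,
       -2.83344503e-04,  5.02636238e-04]), 'joint_torque': array([ 1.49822590e-03, -4.42344189e+01, -1.78025705e+01, -8.66866344e-05,
        8.29384342e-03,  5.27249540e-06]), 'tool_pos': array([ 0.19999767, -0.59177043,  0.40371411]), 'orientation': array([-1.34426094,  0.96700197, -0.96443774]), 'contact_force': array([ 0.07365953, -0.00114037, -0.13272134]), 'moment': array([ 0.00647766,  0.0077113 , -0.0305043 ]), 'gripper_width': 1.00176445014913}
scene [[428.29687031   0.         250.73110557]
 [  0.         428.29687031 193.68857562]
 [  0.           0.           1.        ]] [[ 0.55511067  0.55354249 -0.62084044  1.21037104]
 [ 0.83177401 -0.36759524  0.41596363 -0.39856025]
 [ 0.00203555 -0.74730479 -0.6644783   0.7634982 ]
 [ 0.          0.          0.          1.        ]]
top [[391.42107881   0.         254.62021458]
 [  0.         391.42107881 193.50663508]
 [  0.           0.           1.        ]] [[ 0.01099612 -0.98737626  0.15801013  0.45727609]
 [-0.9999143  -0.01198041 -0.00527811  0.01026014]
 [ 0.00710451 -0.15793855 -0.98742338  1.02250171]
 [ 0.          0.          0.          1.        ]]
```

View pics/scene0.png

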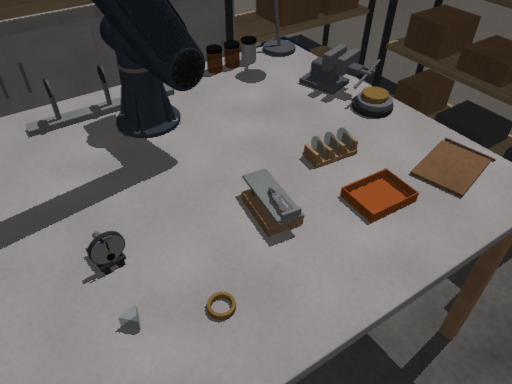

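View pics/top0.png

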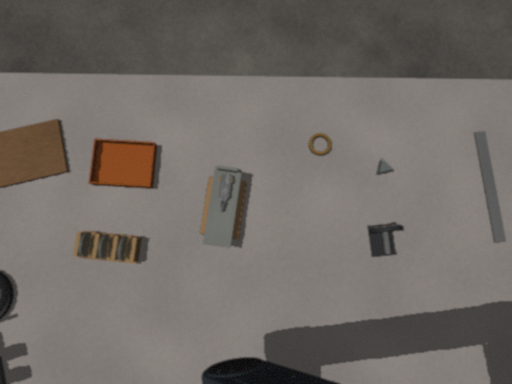

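```bash
python3 - <<'E'
from scipy.spatial.transform import Rotation as R
print(R.from_rotvec([-1.34426094,  0.96700197, -0.96443774]).as_matrix().round(3))
E
```

```text
[[ 0.32  -0.     0.947]
 [-0.947  0.002  0.32 ]
 [-0.002 -1.     0.   ]]
```

The scene view shows the gauge at about (107,248) and the stud at (272,200). In the top view the gauge is at about (383,240), the stud at (224,207), the ring at (320,144), and the prism at (384,167). I'll zoom in next.

```bash
python3 - <<'E'
import cv2,numpy as np
t=np.load("top0.npz");s=np.load("scene0.npz")
def crop(im,x0,y0,x1,y1,k,fn):
    c=im[y0:y1,x0:x1,::-1];c=cv2.resize(c,None,fx=k,fy=k,interpolation=cv2.INTER_CUBIC);c=np.clip(c.astype(float)*1.5,0,255).astype(np.uint8);return c
a=crop(t["pixels"],350,205,420,275,5.5,0);b=crop(t["pixels"],190,155,260,255,5.5,0)
b=b[:550]
h=np.zeros((600,800,3),np.uint8);h[:385,:385]=a;h[:550,400:785]=b;cv2.imwrite("pics/topz.png",h)
a=crop(s["pixels"],70,215,140,285,5.5,0);b=crop(s["pixels"],235,160,305,240,5.5,0)
h=np.zeros((600,800,3),np.uint8);h[:385,:385]=a;h[:440,400:785]=b;cv2.imwrite("pics/scz.png",h)
E
```

```text
(no output)
```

View pics/topz.png

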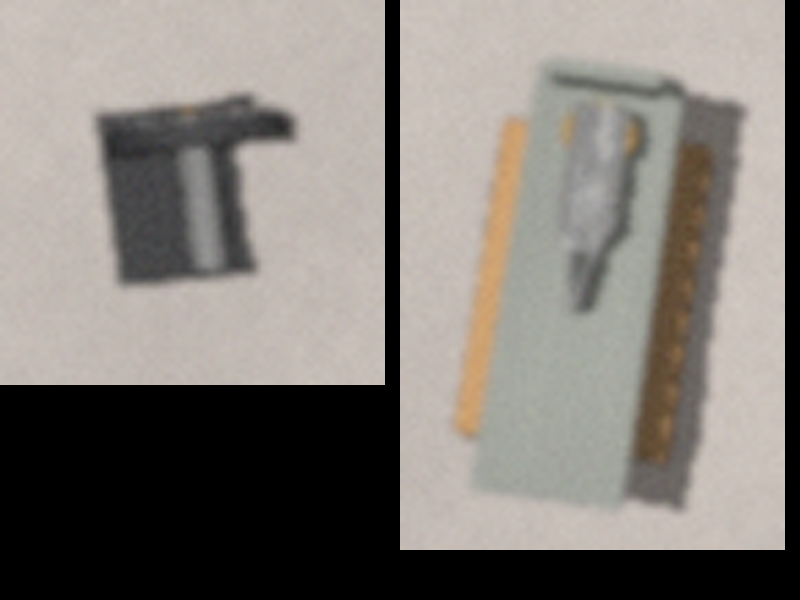

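View pics/scz.png

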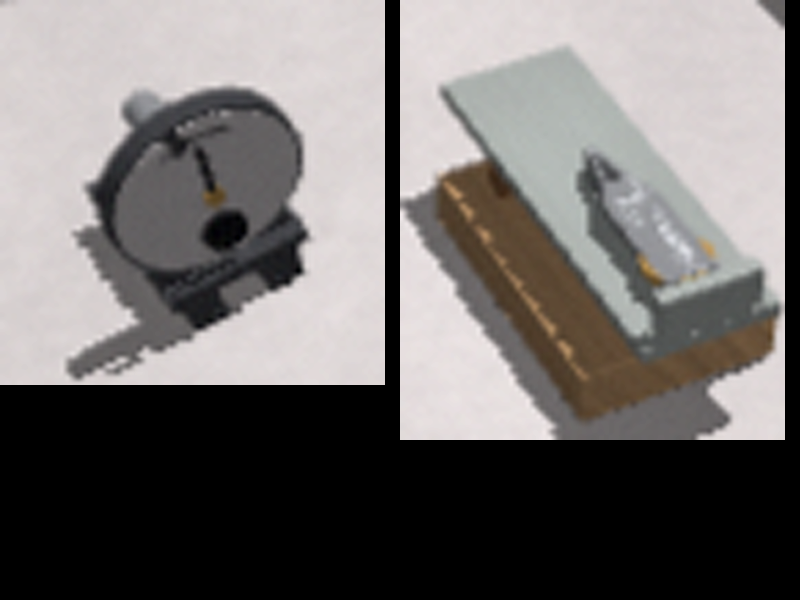

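```bash
cat > h.py <<'E'
import cv2,numpy as np
def cloud(i):
    d=i["depth"];K=i["intrinsics"];P=i["pose"];v,u=np.mgrid[:384,:512]
    c=np.stack([(u-K[0,2])/K[0,0]*d,(v-K[1,2])/K[1,1]*d,d],-1)
    return c@P[:3,:3].T+P[:3,3]
def ray(i,uv,z):
    K=i["intrinsics"];P=i["pose"];uv=np.atleast_2d(uv).astype(float)
    c=np.stack([(uv[:,0]-K[0,2])/K[0,0],(uv[:,1]-K[1,2])/K[1,1],np.ones(len(uv))],-1)@P[:3,:3].T
    z=np.broadcast_to(z,len(uv));s=(z-P[2,3])/c[:,2];return P[:3,3]+c*s[:,None]
E
python3 - <<'E'
from h import *
t=np.load("top0.npz");s=np.load("scene0.npz");w=cloud(t);px=t["pixels"].astype(int)
def rep(name,m,z):
    v,u=np.nonzero(m);q=ray(t,np.stack([u,v],1),z)
    (c,sz,a)=cv2.minAreaRect((q[:,:2]*1000).astype(np.float32));print(name,len(u),c,sz,a,'zmed',np.median(w[...,2][m]))
    return q
R=np.zeros((384,512),bool);R[155:255,195:265]=1
z=w[...,2]
print("table z",np.median(z[100:130,200:300]))
m=R&(z>0.05)&(z<0.07);m=cv2.morphologyEx(m.astype(np.uint8),cv2.MORPH_CLOSE,np.ones((5,5))).astype(bool)
q=rep("deck",m,.06)
# deck tilt: fit plane
p=w[R&(z>0.054)&(z<0.067)];A=np.c_[p[:,:2],np.ones(len(p))];print("plane",np.linalg.lstsq(A,p[:,2],rcond=None)[0])
rep("rail",R&(z>0.068)&(z<.08),.0735)
R[:]=0;R[215:265,360:410]=1
rep("gauge foot",R&(z>0.012)&(z<.03),.024)
rep("high",R&(z>0.075),.1)
g=px.mean(2)
m=R&(z>0.045)&(z<.072)&(g>75);rep("bar",m,.064)
for row in range(228,258):
    uu=np.nonzero(m[row])[0]
    if len(uu):print(row,uu.min(),uu.max(),(z[row,uu].max()).round(4),ray(t,[[uu.mean(),row]],.064).round(4)[0][:2])
E
```

```text
table z -0.0006600923687063442
deck 1930 (579.4509887695312, 85.4558334350586) (68.32648468017578, 196.4068145751953) 82.58870697021484 zmed 0.05955407022390041
plane [0.00165265 0.00044492 0.05843256]
rail 349 (624.0794067382812, 71.9173583984375) (112.49386596679688, 47.054534912109375) 1.476097822189331 zmed 0.0730317437162642
gauge foot 463 (501.9787292480469, -317.5528869628906) (79.83784484863281, 61.75962448120117) 6.218974590301514 zmed 0.023442591721064
high 192 (508.31573486328125, -309.1690673828125) (59.33208465576172, 104.23360443115234) 18.229951858520508 zmed 0.0969838203918087
bar 105 (501.8533020019531, -318.51239013671875) (41.219844818115234, 64.75379943847656) 68.4793701171875 zmed 0.06246189586741535
230 398 399 0.0629 [ 0.5244 -0.3483]
232 384 386 0.0652 [ 0.5191 -0.315 ]
233 383 387 0.0642 [ 0.5167 -0.3149]
234 383 387 0.0641 [ 0.5143 -0.3148]
235 383 387 0.0653 [ 0.5118 -0.3147]
236 383 387 0.0643 [ 0.5094 -0.3146]
237 384 387 0.0628 [ 0.507  -0.3157]
238 384 387 0.0634 [ 0.5045 -0.3156]
239 384 388 0.0641 [ 0.5021 -0.3167]
240 384 388 0.0652 [ 0.4997 -0.3166]
241 384 388 0.0653 [ 0.4973 -0.3165]
242 384 388 0.065 [ 0.4948 -0.3164]
243 384 388 0.0671 [ 0.4924 -0.3163]
244 385 388 0.0638 [ 0.49   -0.3174]
245 385 389 0.0641 [ 0.4876 -0.3185]
246 385 388 0.0649 [ 0.4852 -0.3172]
247 385 389 0.0657 [ 0.4828 -0.3183]
248 385 389 0.0652 [ 0.4804 -0.3182]
249 385 389 0.0639 [ 0.478  -0.3181]
250 385 389 0.0641 [ 0.4756 -0.318 ]
251 386 389 0.0649 [ 0.4732 -0.3191]
252 386 389 0.0638 [ 0.4708 -0.319 ]
253 386 389 0.0651 [ 0.4684 -0.3189]
```

```bash
python3 - <<'E'
from h import *
t=np.load("top0.npz");s=np.load("scene0.npz")
print("nose",ray(t,[[223.1,211.7]]*2,[.06,.0735]), "scene", ray(s,[[590/5.5-400/5.5+235,150/5.5+160]]*2,[.06,.0735]))
w=cloud(t);z=w[...,2]
# rail centreline: rows
R=np.zeros((384,512),bool);R[172:215,205:245]=1
m=R&(z>.0685)&(z<.08)
pts=[]
for r_ in range(172,215):
    u=np.nonzero(m[r_])[0]
    if len(u):
        q=ray(t,[[u.mean(),r_]],.0735)[0];pts.append(q[:2]);print(r_,u.min(),u.max(),q[:2].round(4))
# gauge edges: foot side line fit
R[:]=0;R[236:265,360:410]=1
m=R&(z>.012)&(z<.075)
a=[];b=[]
for r_ in range(238,254):
    u=np.nonzero(m[r_])[0];a.append(ray(t,[[u.min()-.5,r_]],.024)[0]);b.append(ray(t,[[u.max()+.5,r_]],.024)[0])
for q in(a,b):
    q=np.array(q);f=np.polyfit(q[:,0],q[:,1],1);print("foot edge",f,np.polyval(f,.495),q[:,0].min())
# mark angle
def dial(uv,h,yaw):
    gx=np.array([np.cos(yaw),np.sin(yaw),0]);gy=np.array([-gx[1],gx[0],0]);p0=np.array([*h,.062])+.041*gx
    K=s["intrinsics"];P=s["pose"];c=P[:3,:3]@np.array([(uv[0]-K[0,2])/K[0,0],(uv[1]-K[1,2])/K[1,1],1]);o=P[:3,3]
    k=((p0-o)@gx)/(c@gx);q=o+k*c-p0;return (q@gy*1000).round(1),(q[2]*1000).round(1)
for n,uv in dict(pivot=(108.7,250.8),ntip=(106.4,242.3),tab=(101.8,241.4)).items():
    print(n,dial(uv,(.4955,-.317),.092))
im=s["pixels"][228:278,80:134,::-1];cv2.imwrite("pics/dial0.png",np.clip(cv2.resize(im,None,fx=11,fy=11,interpolation=cv2.INTER_CUBIC).astype(float)*1.6,0,255).astype(np.uint8))
E
```

```text
nose [[0.56483782 0.08248214 0.06      ]
 [0.56332917 0.08146915 0.0735    ]] scene [[0.55905076 0.09472054 0.06      ]
 [0.57154948 0.08525458 0.0735    ]]
173 222 222 [0.6595 0.0865]
174 222 229 [0.6571 0.0778]
175 221 231 [0.6546 0.0765]
176 221 231 [0.6521 0.0764]
177 220 231 [0.6496 0.0776]
178 220 232 [0.6471 0.0763]
179 220 232 [0.6445 0.0762]
180 220 232 [0.642  0.0762]
181 220 231 [0.6395 0.0774]
182 220 231 [0.637  0.0773]
183 220 230 [0.6345 0.0785]
184 220 230 [0.632  0.0784]
185 220 230 [0.6295 0.0784]
186 220 229 [0.627  0.0795]
187 220 229 [0.6245 0.0795]
188 219 228 [0.6219 0.0819]
189 219 229 [0.6194 0.0806]
190 219 229 [0.617  0.0805]
191 219 229 [0.6145 0.0805]
192 219 229 [0.612  0.0804]
193 219 228 [0.6095 0.0816]
194 218 228 [0.607  0.0827]
195 218 228 [0.6045 0.0827]
196 220 228 [0.602  0.0802]
197 219 228 [0.5995 0.0813]
198 219 227 [0.5971 0.0825]
199 220 226 [0.5946 0.0825]
200 220 225 [0.5921 0.0836]
201 220 225 [0.5896 0.0823]
202 220 224 [0.5871 0.0847]
203 220 224 [0.5847 0.0847]
204 220 224 [0.5822 0.0838]
205 220 223 [0.5797 0.0862]
206 220 223 [0.5773 0.0857]
207 220 223 [0.5748 0.0856]
208 220 222 [0.5723 0.0868]
209 220 222 [0.5699 0.0867]
210 220 221 [0.5674 0.0879]
foot edge [ 0.11771018 -0.34524411] -0.2869775734763196 0.4683470570859088
foot edge [ 0.1136995 -0.4056299] -0.34934864939422383 0.4690471378941566
pivot (np.float64(-1.3), np.float64(-3.5))
ntip (np.float64(-0.3), np.float64(23.0))
tab (np.float64(-8.6), np.float64(31.6))
```

View pics/dial0.png

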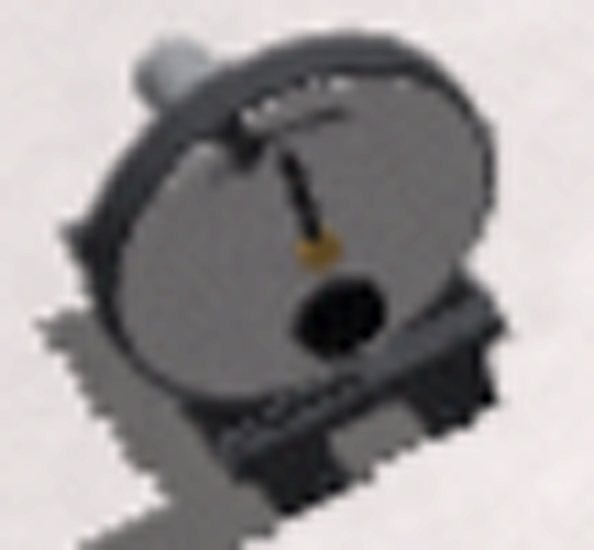

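```bash
cat >> h.py <<'E'
from scipy.spatial.transform import Rotation as Ro
def plan(o,xyz,yaw,roll=0.):
    """target: tool z heading yaw(deg), y down; roll deg about heading axis"""
    Rt=Ro.from_rotvec(o["orientation"]);c,s=np.cos(np.radians(yaw)),np.sin(np.radians(yaw))
    M=np.array([[s,0,c],[-c,0,s],[0,-1,0]]);T=Ro.from_rotvec(np.radians(roll)*np.array([c,s,0]))*Ro.from_matrix(M)
    d=Rt.inv()
    print("t",o["time"],"pos",o["tool_pos"].round(4),"F",o["contact_force"].round(2),"M",o["moment"].round(2),"w",round(float(o["gripper_width"]),3))
    print("turn deg",np.degrees((d*T).as_rotvec()).round(2),"shift cm",(d.apply(np.array(xyz)-o["tool_pos"])*100).round(2))
E
python3 - <<'E'
from h import *
from bench import r
plan(r.get_obs(),(.496,-.3175,.29),6)
E
```

```text
t 0.1 pos [ 0.2    -0.5918  0.4038] F [ 0.15  0.58 -0.04] M [ 0.02  0.05 -0.01] w 1.0
turn deg [-1.000e-02  1.267e+01 -1.100e-01] shift cm [-16.49  11.43  36.81]
```

Emit:
{"op": "send_rows", "data": {"rows": [0, 2, 0, -2, 1.4, 4, 8.5, 0, 4, 0, -4, 2.8, 8, 8.5, 0, 6, 0, -5.5, 4, 12, 8.5, 0, 8, 0, -7, 5, 16, 8.5, 0, 10, 0, -8.7, 6, 19.5, 8.5, 0, 11, 0, -10.3, 7, 23, 8.5, 0, 12, 0, -11.8, 8, 26.5, 8.5, 0, 12.7, 0, -13.4, 9, 30, 8.5]}}

```text
time: 0.77
tool_pos: [0.4371, -0.3726, 0.3158]
orientation: [-1.256, 1.133, -1.132]
contact_force: [1.2, -1.3, -0.2]
gripper_width: 0.999
```

```bash
python3 - <<'E'
from h import *
from bench import r
plan(r.get_obs(),(.496,-.3175,.212),6)
E
```

```text
t 0.7667 pos [ 0.4371 -0.3726  0.3158] F [ 1.15 -1.34 -0.16] M [-0.02 -0.01  0.02] w 0.999
turn deg [ 0.02 -0.09 -0.03] shift cm [-4.86 10.38  6.43]
```

Emit:
{"op": "send_rows", "data": {"rows": [0, 0, 0, -1.6, 1, 2.2, 8.5, 0, 0, 0, -3.3, 2, 4.4, 8.5, 0, 0, 0, -4.9, 3, 6.4, 8.5, 0, 0, 0, -4.9, 4, 6.4, 8.5, 0, 0, 0, -4.9, 5, 6.4, 8.5, 0, 0, 0, -4.9, 5, 6.4, 8.5]}}

```text
time: 1.27
tool_pos: [0.4937, -0.3184, 0.2643]
orientation: [-1.257, 1.136, -1.128]
contact_force: [-1.3, 0.3, 0.5]
gripper_width: 0.997
```

```bash
python3 - <<'E'
from h import *
from bench import r
plan(r.get_obs(),(.496,-.3175,.212),6)
for n in("top","scene"):
    i=r.get_image(n);np.savez(n+"1.npz",**i)
    c=i["pixels"][190:290,340:440] if n=="top" else i["pixels"][190:290,60:160]
    cv2.imwrite(f"pics/{n}1.png",np.clip(cv2.resize(c[:,:,::-1],None,fx=5.5,fy=5.5,interpolation=cv2.INTER_CUBIC)*1.5,0,255).astype(np.uint8))
E
```

```text
t 1.2667 pos [ 0.4937 -0.3184  0.2643] F [-1.28  0.31  0.53] M [ 0.03 -0.    0.01] w 0.997
turn deg [ 0.19 -0.01 -0.19] shift cm [-0.04  5.23  0.25]
```

View pics/scene1.png

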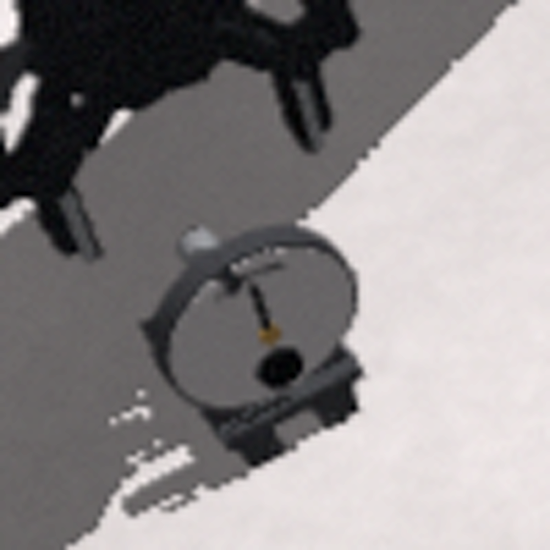

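View pics/top1.png

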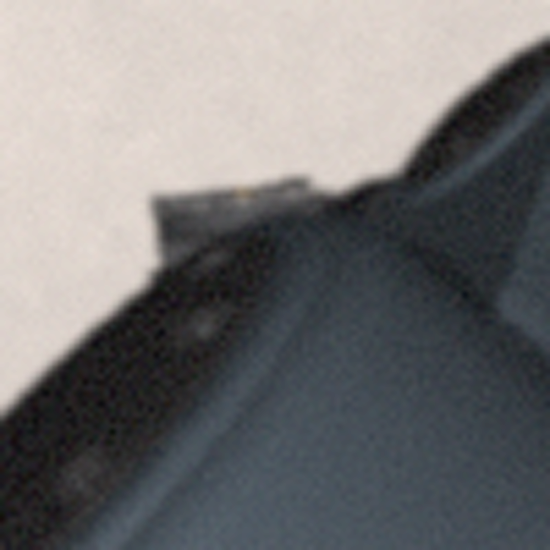

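Emit:
{"op": "send_rows", "data": {"rows": [0, 0, 0, 0, 2, 0, 8.5, 0, 0, 0, 0, 4, 0, 8.5, 0, 0, 0, 0, 5.2, 0, 8.5, 0, 0, 0, 0, 5.2, 0, 8.5, 0, 0, 0, 0, 5.2, 0, 4, 0, 0, 0, 0, 5.2, 0, 2.2, 0, 0, 0, 0, 5.2, 0, 1, 0, 0, 0, 0, 5.2, 0, 0.5], "grip_force": 40}}

```text
time: 2.03
tool_pos: [0.4949, -0.3191, 0.2157]
orientation: [-1.257, 1.13, -1.134]
contact_force: [-0.6, 0.3, 0.0]
gripper_width: 0.444
```

Emit:
{"op": "send_rows", "data": {"rows": [0, 0, 0, 0, 0, 0, 0.5, 0, 0, 0, 0, 0, 0, 0.5, 0, 0, 0, 0, 0, 0, 0.5, 0, 0, 0, 0, 0, 0, 0.5], "grip_force": 40}}

```text
time: 2.37
tool_pos: [0.4949, -0.3192, 0.2154]
orientation: [-1.257, 1.13, -1.134]
contact_force: [-0.5, -0.9, 3.5]
gripper_width: 0.172
```

```bash
python3 - <<'E'
from h import *
from bench import r
plan(r.get_obs(),(.496,-.3175,.212),6)
for n in("scene",):
    i=r.get_image(n);np.savez(n+"2.npz",**i)
    c=i["pixels"][190:290,60:160]
    cv2.imwrite(f"pics/{n}2.png",np.clip(cv2.resize(c[:,:,::-1],None,fx=5.5,fy=5.5,interpolation=cv2.INTER_CUBIC)*1.5,0,255).astype(np.uint8))
E
```

```text
t 2.3667 pos [ 0.4949 -0.3192  0.2154] F [-0.55 -0.85  3.51] M [-0.16  0.09  0.03] w 0.172
turn deg [-0.06 -0.01  0.1 ] shift cm [-0.16  0.34  0.13]
```

View pics/scene2.png

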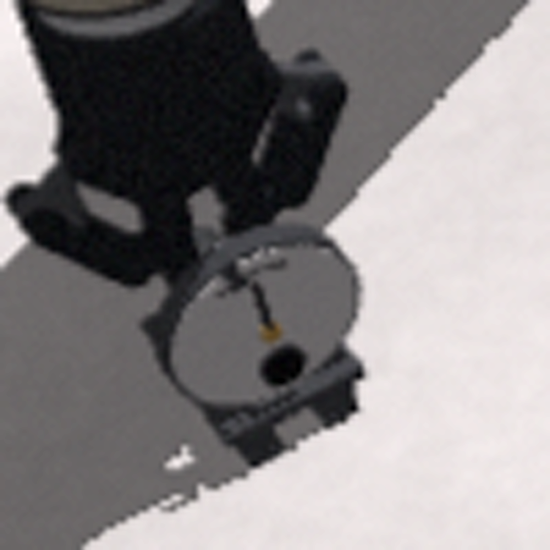

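Emit:
{"op": "send_rows", "data": {"rows": [0, 0, 0, 0, 0, 0, 0.5, 0, 0, 0, 0, -0.5, 0, 0.5, 0, 0, 0, 0, -1.5, 0, 0.5, 0, 0, 0, 0, -3.5, 0, 0.5, 0, 0, 0, 0, -6, 0, 0.5, 0, 0, 0, 0, -8, 0, 0.5, 0, 0, 0, 0, -9, 0, 0.5, 0, 0, 0, 0, -9, 0, 0.5], "grip_force": 60}}

```text
time: 3.08
tool_pos: [0.495, -0.3188, 0.3069]
orientation: [-1.257, 1.129, -1.135]
contact_force: [-0.8, -0.4, -2.6]
gripper_width: 0.161
```

```bash
python3 - <<'E'
from h import *
from bench import r
i=r.get_image("scene");np.savez("scene3.npz",**i)
c=i["pixels"][150:250,60:160]
cv2.imwrite(f"pics/scene3.png",np.clip(cv2.resize(c[:,:,::-1],None,fx=5.5,fy=5.5,interpolation=cv2.INTER_CUBIC)*1.5,0,255).astype(np.uint8))
c_,s_=np.cos(np.radians(-7.5)),np.sin(np.radians(-7.5))
org=np.array([.5909,.084]);X=np.array([c_,s_])
for d in(-.070,-.03,.03):print(d,org+d*X)
p=org-.070*X
plan(r.get_obs(),(p[0],p[1],.32),-7.5)
E
```

```text
-0.07 [0.52149886 0.09313683]
-0.03 [0.56115665 0.08791579]
0.03 [0.62064335 0.08008421]
t 3.1333 pos [ 0.4946 -0.3185  0.3054] F [ 0.54 -0.22 -3.93] M [ 0.03  0.08 -0.02] w 0.163
turn deg [-0.07 13.47  0.05] shift cm [-40.66  -1.49   6.96]
```

View pics/scene3.png

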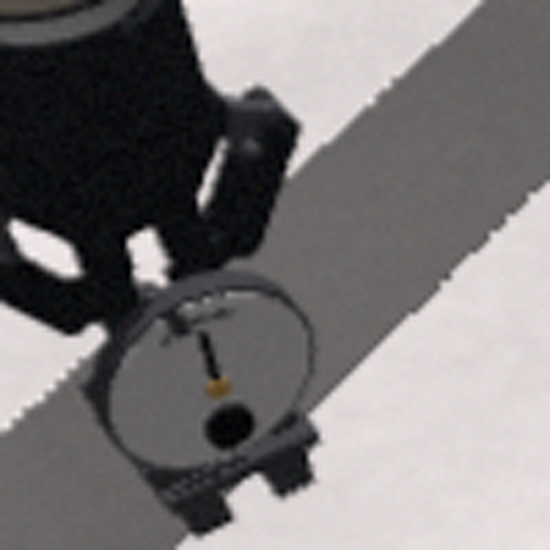

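Emit:
{"op": "send_rows", "data": {"rows": [0, 1, 0, -1, 0, 0.2, 0.5, 0, 2.5, 0, -3, 0, 0.6, 0.5, 0, 4, 0, -6, 0, 1, 0.5, 0, 6, 0, -9.5, 0, 1.6, 0.5, 0, 8, 0, -13, 0, 2.2, 0.5, 0, 10, 0, -16.5, 0, 2.8, 0.5, 0, 11.5, 0, -20, 0, 3.4, 0.5, 0, 13.5, 0, -23.5, 0, 4, 0.5]}}

```text
time: 3.8
tool_pos: [0.509, -0.079, 0.303]
orientation: [-1.145, 1.311, -1.304]
contact_force: [0.8, -0.9, -3.5]
gripper_width: 0.166
```

```bash
python3 - <<'E'
from h import *
from bench import r
c_,s_=np.cos(np.radians(-7.5)),np.sin(np.radians(-7.5))
p=np.array([.5909,.084])-.069*np.array([c_,s_])
plan(r.get_obs(),(p[0],p[1],.297),-7.5)
E
```

```text
t 3.8 pos [ 0.509 -0.079  0.303] F [ 0.8  -0.87 -3.48] M [ 0.03 -0.1   0.02] w 0.166
turn deg [ 0.23 -0.15 -0.07] shift cm [-17.23   0.62  -0.95]
```

Emit:
{"op": "send_rows", "data": {"rows": [0, 0, 0, -3.5, 0, -0.2, 0.5, 0, 0, 0, -7, 0, -0.4, 0.5, 0, 0, 0, -10.5, 0, -0.6, 0.5, 0, 0, 0, -13.5, 0, -0.8, 0.5, 0, 0, 0, -15.8, 0.1, -0.9, 0.5, 0, 0, 0, -17, 0.2, -0.9, 0.5, 0, 0, 0, -17.2, 0.3, -0.9, 0.5, 0, 0, 0, -17.2, 0.3, -0.9, 0.5]}}

```text
time: 4.47
tool_pos: [0.5231, 0.0911, 0.3004]
orientation: [-1.147, 1.306, -1.303]
contact_force: [1.2, -0.5, -3.1]
gripper_width: 0.163
```

```bash
python3 - <<'E'
from h import *
from bench import r
c_,s_=np.cos(np.radians(-7.5)),np.sin(np.radians(-7.5))
p=np.array([.5909,.084])-.069*np.array([c_,s_])
h=[]
for n,(y,x) in(("top",(150,170)),("scene",(120,200))):
    i=r.get_image(n);np.savez(n+"4.npz",**i)
    c=i["pixels"][y:y+110,x:x+110]
    h.append(np.clip(cv2.resize(c[:,:,::-1],(395,395),interpolation=cv2.INTER_CUBIC)*1.5,0,255).astype(np.uint8))
cv2.imwrite("pics/place4.png",np.hstack(h))
plan(r.get_obs(),(p[0],p[1],.2754),-7.5)
E
```

```text
t 4.5667 pos [0.5234 0.0898 0.301 ] F [-1.07  0.42 -3.51] M [ 0.03  0.04 -0.05] w 0.164
turn deg [ 0.09 -0.08  0.04] shift cm [-0.31  2.56 -0.13]
```

View pics/place4.png

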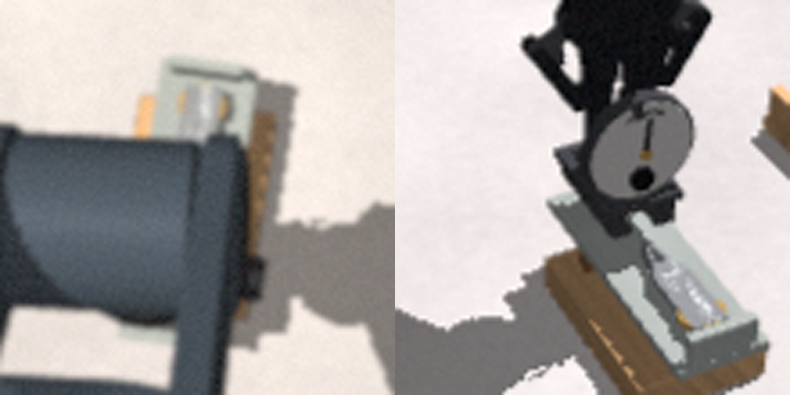

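```bash
cat >> h.py <<'E'
def studf(w,yaw=-7.5,o=(.5909,.084)):
    c,s=np.cos(np.radians(yaw)),np.sin(np.radians(yaw));d=w-np.array([*o,0])
    return np.stack([d[...,0]*c+d[...,1]*s,-d[...,0]*s+d[...,1]*c,w[...,2]],-1)
E
python3 - <<'E'
from h import *
s=np.load("scene4.npz");q=studf(cloud(s))*1000
R=np.zeros((384,512),bool);R[130:190,240:300]=1
x,y,z=q[...,0],q[...,1],q[...,2]
for zl in (88,91,94,97,100,103,106):
    m=R&(abs(z-zl)<1.5)&(x>-60)&(x<0);print(zl,m.sum(),"x",np.percentile(x[m],[5,50,95]).round(1),"y",y[m].min().round(1),y[m].max().round(1))
# dial extents at pivot height
for zl in (130,140,147,155,165,175,180,184):
    m=R&(abs(z-zl)<1.5)&(x>-50)&(x<0);
    if m.sum():print("dial",zl,m.sum(),"x",np.median(x[m]).round(1),"y",y[m].min().round(1),y[m].max().round(1))
# rail in scene
R[:]=0;R[175:225,260:310]=1
for xl in range(-25,60,6):
    m=R&(abs(x-xl)<3)&(z>70)&(z<77)
    if m.sum():print("rail x",xl,m.sum(),"y",y[m].min().round(1),y[m].max().round(1))
m=R&(z>55)&(z<65)
print("deck y",np.percentile(y[m],[0.5,99.5]))
E
```

```text
88 23 x [-37.2 -23.5 -21.1] y -27.2 21.4
91 18 x [-49.2 -28.3 -22. ] y -28.0 20.8
94 11 x [-26.6 -22.3 -20.4] y -26.4 21.2
97 10 x [-27.7 -22.7 -20. ] y -28.0 18.0
100 6 x [-22.3 -22.  -21.2] y -26.9 19.3
103 24 x [-38.4 -22.3 -20.4] y -33.2 25.4
106 47 x [-42.8 -26.5 -20.3] y -33.7 28.1
dial 130 32 x -29.5 y -36.1 32.2
dial 140 31 x -30.1 y -41.4 37.0
dial 147 35 x -30.0 y -42.6 36.6
dial 155 33 x -29.6 y -41.9 35.2
dial 165 33 x -30.0 y -37.8 32.9
dial 175 29 x -29.9 y -31.8 22.1
dial 180 27 x -30.3 y -26.8 21.9
dial 184 35 x -33.4 y -18.8 16.5
rail x -25 1 y -0.7 -0.7
rail x -19 5 y -3.7 2.9
rail x -13 7 y -3.7 4.0
rail x -7 6 y -4.7 4.5
rail x -1 7 y -7.0 5.9
rail x 5 15 y -9.1 10.4
rail x 11 11 y -11.7 11.1
rail x 17 21 y -12.8 13.0
rail x 23 21 y -14.3 12.4
rail x 29 19 y -13.6 11.3
rail x 35 16 y -13.3 12.6
rail x 41 19 y -12.9 12.7
rail x 47 22 y -15.6 14.5
rail x 53 24 y -15.6 13.4
rail x 59 20 y -14.4 15.4
deck y [-34.83399254  34.3808064 ]
```

Emit:
{"op": "send_rows", "data": {"rows": [0, 0, 0, -0.15, 0.3, 0, 0.5, 0, 0, 0, -0.3, 0.8, -0.1, 0.5, 0, 0, 0, -0.3, 1.5, -0.1, 0.5, 0, 0, 0, -0.3, 2, -0.1, 0.5, 0, 0, 0, -0.3, 2.3, -0.1, 0.5, 0, 0, 0, -0.3, 2.3, -0.1, 0.5, 0, 0, 0, -0.3, 2.3, -0.1, 0.5]}}

```text
time: 5.15
tool_pos: [0.5229, 0.0938, 0.2783]
orientation: [-1.145, 1.306, -1.305]
contact_force: [0.6, -0.2, -3.2]
gripper_width: 0.164
```

```bash
cat > chk.py <<'E'
from h import *
import sys
def chk(r,tag,tx=-.069,z=.2754,roll=0):
    c_,s_=np.cos(np.radians(-7.5)),np.sin(np.radians(-7.5))
    p=np.array([.5909,.084])+tx*np.array([c_,s_])
    o=r.get_obs();print("TCP in stud mm",(studf(o["tool_pos"])*1000).round(1))
    plan(o,(p[0],p[1],z),-7.5,roll)
    s=r.get_image("scene");np.savez(f"scene{tag}.npz",**s);q=studf(cloud(s))*1000
    c=s["pixels"][120:230,210:320]
    cv2.imwrite(f"pics/s{tag}.png",np.clip(cv2.resize(c[:,:,::-1],(594,594),interpolation=cv2.INTER_CUBIC)*1.5,0,255).astype(np.uint8))
    R=np.zeros((384,512),bool);R[110:230,220:330]=1;x,y,z=q[...,0],q[...,1],q[...,2]
    for zl in(80,115,122,128):
        m=R&(abs(z-zl)<2)&(x>-50)&(x<72)
        if m.sum():print("z",zl,m.sum(),"x med/95",np.percentile(x[m],[50,95]).round(1),"y",y[m].min().round(1),y[m].max().round(1))
    m=R&(z>55)&(z<66)&(x<70)&(abs(y)<32)&(abs(y)>15);A=np.c_[x[m],y[m],np.ones(m.sum())]
    if m.sum()>20:print("deck plane",np.linalg.lstsq(A,z[m],rcond=None)[0].round(3))
E
python3 -c "
from chk import *
from bench import r
chk(r,5)"
```

```text
TCP in stud mm [-68.7   0.9 278.3]
t 5.15 pos [0.5229 0.0938 0.2783] F [ 0.58 -0.16 -3.23] M [-0.03  0.08  0.01] w 0.164
turn deg [ 0.04 -0.04  0.  ] shift cm [ 0.09  0.29 -0.03]
z 80 17 x med/95 [-23.6 -21.3] y -28.7 29.6
z 115 37 x med/95 [-30.2 -23.2] y -36.7 37.5
z 122 45 x med/95 [-30.5 -25. ] y -37.7 40.5
z 128 37 x med/95 [-30.6 -25.8] y -38.6 41.8
deck plane [-5.0000e-03 -3.0000e-03  5.9306e+01]
```

View pics/s5.png

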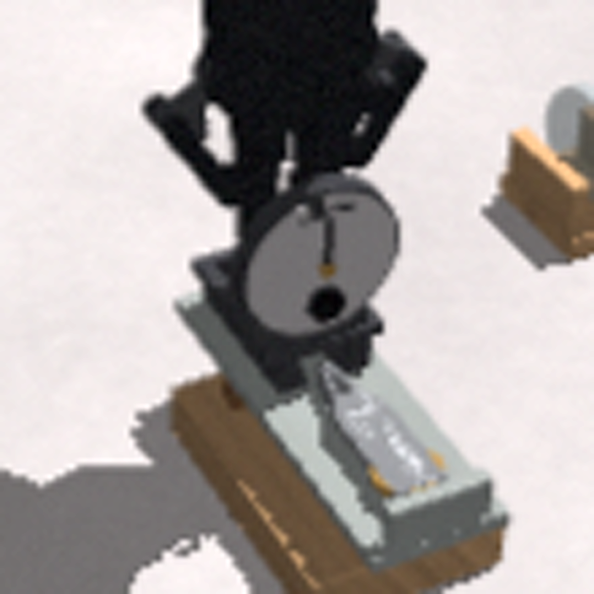

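Emit:
{"op": "send_rows", "data": {"rows": [0, 0, 0, 0.05, 0.15, 0, 0.5, 0, 0, 0, 0.05, 0.25, 0, 0.5, 0, 0, 0, 0.05, 0.3, 0, 0.5, 0, 0, 0, 0.05, 0.3, 0, 0.5]}}

```text
time: 5.53
tool_pos: [0.5229, 0.0935, 0.2757]
orientation: [-1.144, 1.305, -1.305]
contact_force: [0.4, 0.1, -3.6]
gripper_width: 0.162
```

```bash
python3 -c "
from chk import *
from bench import r
chk(r,6)"
```

```text
TCP in stud mm [-68.7   0.5 275.7]
t 5.5333 pos [0.5229 0.0935 0.2757] F [ 0.36  0.09 -3.59] M [-0.03  0.03  0.01] w 0.162
turn deg [-0.01 -0.03 -0.  ] shift cm [ 0.05  0.03 -0.03]
z 80 38 x med/95 [-23.1 -20.8] y -30.1 30.5
z 115 34 x med/95 [-30.  -28.3] y -37.5 37.3
z 122 45 x med/95 [-29.9 -25. ] y -39.5 40.4
z 128 39 x med/95 [-30.3 -28. ] y -38.5 39.9
deck plane [-1.000e-02 -3.000e-03  5.951e+01]
```

Not in contact yet; I'll lower 1–2 mm more.

Emit:
{"op": "send_rows", "data": {"rows": [0, 0, 0, 0.05, 0.1, 0, 0.5, 0, 0, 0, 0.05, 0.1, 0, 0.5, 0, 0, 0, 0.05, 0.1, 0, 0.5]}}

```text
time: 5.83
tool_pos: [0.5229, 0.0931, 0.2751]
orientation: [-1.143, 1.305, -1.306]
contact_force: [-0.6, 0.3, 0.6]
gripper_width: 0.168
```

Emit:
{"op": "send_rows", "data": {"rows": [0, 0, 0, 0, 0.1, 0, 0.5, 0, 0, 0, 0, 0.1, 0, 0.5, 0, 0, 0, 0, 0.1, 0, 0.5]}}

```text
time: 6.08
tool_pos: [0.5229, 0.0931, 0.275]
orientation: [-1.143, 1.305, -1.306]
contact_force: [-2.5, 1.2, 8.9]
gripper_width: 0.16
```

Emit:
{"op": "send_rows", "data": {"rows": [0, 0, 0, 0, -0.1, 0.5, 0.5, 0, 0, 0, 0, -0.1, 1.2, 0.5, 0, 0, 0, 0, -0.1, 2, 0.5, 0, 0, 0, 0, -0.1, 2.8, 0.5, 0, 0, 0, 0, -0.1, 3.4, 0.5, 0, 0, 0, 0, -0.1, 4, 0.5, 0, 0, 0, 0, -0.1, 4, 0.5]}}

```text
time: 6.67
tool_pos: [0.5647, 0.0873, 0.275]
orientation: [-1.141, 1.303, -1.308]
contact_force: [0.7, -0.1, 4.1]
gripper_width: 0.16
```

```bash
python3 -c "
from chk import *
from bench import r
chk(r,7,.0288)"
```

```text
TCP in stud mm [-2.64e+01 -2.00e-01  2.75e+02]
t 6.6667 pos [0.5647 0.0873 0.275 ] F [ 0.69 -0.14  4.07] M [ 0.01 -0.06  0.01] w 0.16
turn deg [-0.23 -0.06 -0.02] shift cm [-0.02 -0.01  5.52]
z 80 59 x med/95 [17.1 22.2] y -30.9 28.8
z 115 38 x med/95 [12.6 14.7] y -36.1 38.2
z 122 41 x med/95 [12.7 18.6] y -39.8 38.2
z 128 43 x med/95 [12.5 14.6] y -39.5 36.9
deck plane [ 1.0000e-03 -2.6000e-02  5.9366e+01]
```

View pics/s7.png

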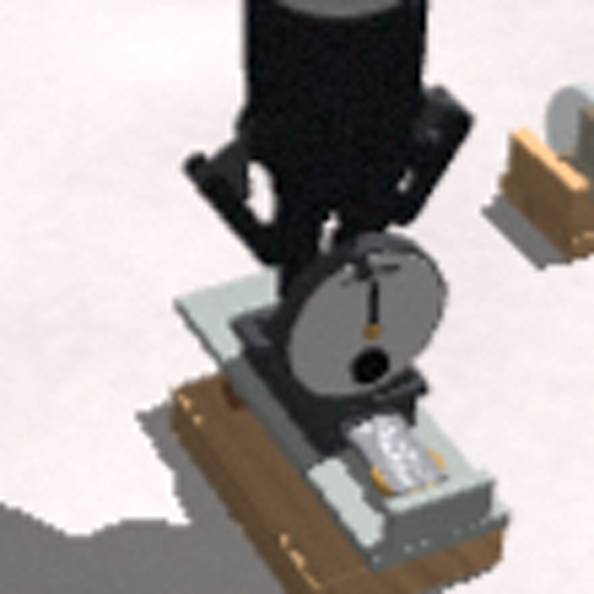

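Emit:
{"op": "send_rows", "data": {"rows": [0, 0, 0, 0, -0.05, 0.5, 0.5, 0, 0, 0, 0, -0.05, 1, 0.5, 0, 0, 0, 0, -0.05, 1.5, 0.5, 0, 0, 0, 0, -0.05, 2, 0.5, 0, 0, 0, 0, -0.05, 2.5, 0.5, 0, 0, 0, 0, -0.05, 3, 0.5, 0, 0, 0, 0, -0.05, 3, 0.5]}}

```text
time: 7.3
tool_pos: [0.5935, 0.0836, 0.2751]
orientation: [-1.142, 1.304, -1.307]
contact_force: [-0.2, 1.2, 1.7]
gripper_width: 0.165
```

Emit:
{"op": "send_rows", "data": {"rows": [0, 0, 0, 0, 0, 0.5, 0.5, 0, 0, 0, 0, 0, 1, 0.5, 0, 0, 0, 0, 0, 1.5, 0.5, 0, 0, 0, 0, 0, 2, 0.5, 0, 0, 0, 0, 0, 2.2, 0.5, 0, 0, 0, 0, 0, 2.2, 0.5]}}

```text
time: 7.8
tool_pos: [0.615, 0.0807, 0.2751]
orientation: [-1.142, 1.304, -1.307]
contact_force: [-0.4, 2.0, 1.5]
gripper_width: 0.166
```

```bash
python3 -c "
from chk import *
from bench import r
chk(r,8,.0288)"
```

```text
TCP in stud mm [ 2.430e+01 -1.000e-01  2.751e+02]
t 7.8 pos [0.615  0.0807 0.2751] F [-0.41  1.99  1.52] M [ 0.1  -0.04  0.02] w 0.166
turn deg [-0.14 -0.04 -0.01] shift cm [-0.01 -0.03  0.45]
z 80 71 x med/95 [63.  71.7] y -30.6 29.8
z 115 40 x med/95 [62.9 64.7] y -38.2 38.9
z 122 40 x med/95 [63.4 68. ] y -39.8 40.8
z 128 46 x med/95 [62.8 65.1] y -38.1 39.9
deck plane [7.0000e-03 0.0000e+00 5.9964e+01]
```

View pics/s8.png

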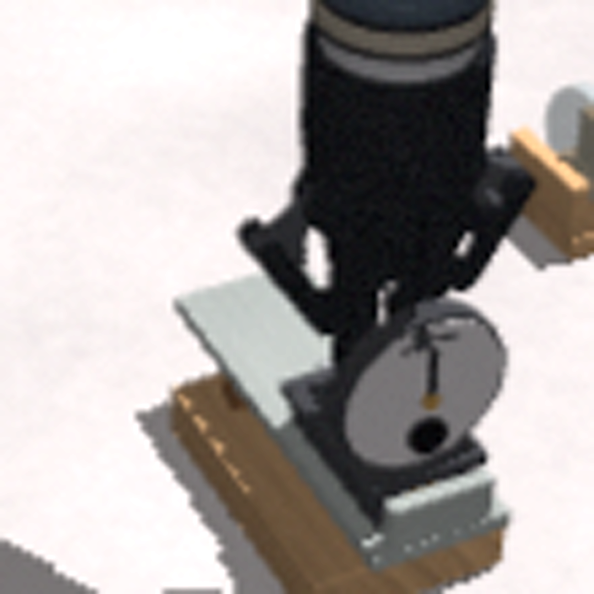

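Emit:
{"op": "send_rows", "data": {"rows": [0, 0, 0, 0, 0, 0.15, 0.5, 0, 0, 0, 0, 0, 0.3, 0.5, 0, 0, 0, 0, 0, 0.3, 0.5]}}

```text
time: 8.1
tool_pos: [0.6172, 0.0805, 0.2751]
orientation: [-1.144, 1.305, -1.306]
contact_force: [-2.1, 0.5, 3.2]
gripper_width: 0.164
```

Emit:
{"op": "send_rows", "data": {"rows": [0, 0, 0, 0, 0, 0.15, 0.5, 0, 0, 0, 0, 0, 0.15, 0.5, 0, 0, 0, 0, 0, 0.15, 0.5]}}

```text
time: 8.35
tool_pos: [0.6186, 0.0803, 0.2751]
orientation: [-1.144, 1.305, -1.306]
contact_force: [-0.8, 1.1, 1.6]
gripper_width: 0.157
```

```bash
python3 -c "
from chk import *
from bench import r
chk(r,9,.0288)"
```

```text
TCP in stud mm [ 2.800e+01 -1.000e-01  2.751e+02]
t 8.35 pos [0.6186 0.0803 0.2751] F [-0.77  1.06  1.6 ] M [ 0.17  0.08 -0.04] w 0.157
turn deg [-0.03 -0.04 -0.01] shift cm [-0.01 -0.03  0.08]
z 80 38 x med/95 [44.6 69.6] y -31.2 29.6
z 115 42 x med/95 [66.1 68.3] y -39.3 36.5
z 122 47 x med/95 [66.2 68.8] y -39.7 34.8
z 128 57 x med/95 [66.4 68.2] y -39.1 36.9
deck plane [ 9.0000e-03 -2.0000e-03  6.0114e+01]
```

Emit:
{"op": "send_rows", "data": {"rows": [0, 0, 0, 0, 0, 0.1, 0.5, 0, 0, 0, 0, 0, 0.1, 0.5, 0, 0, 0, 0, 0, 0.1, 0.5]}}

```text
time: 8.65
tool_pos: [0.6194, 0.0802, 0.2751]
orientation: [-1.145, 1.306, -1.305]
contact_force: [-1.6, 0.4, 1.3]
gripper_width: 0.166
```

Emit:
{"op": "send_rows", "data": {"rows": [0, 0, 0, 0, 0, 0.1, 0.5, 0, 0, 0, 0, 0, 0.1, 0.5, 0, 0, 0, 0, 0, 0.1, 0.5]}}

```text
time: 8.9
tool_pos: [0.6203, 0.0801, 0.2751]
orientation: [-1.145, 1.306, -1.305]
contact_force: [-2.5, 1.2, 2.9]
gripper_width: 0.164
```

Emit:
{"op": "send_rows", "data": {"rows": [0, 0, 0, 0, 0, 0.1, 0.5, 0, 0, 0, 0, 0, 0.1, 0.5, 0, 0, 0, 0, 0, 0.1, 0.5]}}

```text
time: 9.15
tool_pos: [0.6211, 0.08, 0.275]
orientation: [-1.145, 1.306, -1.305]
contact_force: [-3.4, 0.2, 3.4]
gripper_width: 0.16
```

Emit:
{"op": "send_rows", "data": {"rows": [0, 0, 0, 0, 0, 0.1, 0.5, 0, 0, 0, 0, 0, 0.1, 0.5, 0, 0, 0, 0, 0, 0.1, 0.5]}}

```text
time: 9.4
tool_pos: [0.6216, 0.0799, 0.2751]
orientation: [-1.147, 1.308, -1.304]
contact_force: [-5.3, 1.7, 4.9]
gripper_width: 0.165
```

Emit:
{"op": "send_rows", "data": {"rows": [0, 0, 0, 0, 0, 0.1, 0.5, 0, 0, 0, 0, 0, 0.1, 0.5, 0, 0, 0, 0, 0, 0.1, 0.5]}}

```text
time: 9.65
tool_pos: [0.6219, 0.0799, 0.2751]
orientation: [-1.148, 1.31, -1.303]
contact_force: [-7.7, 1.9, 6.5]
gripper_width: 0.163
```

```bash
python3 -c "
from chk import *
from bench import r
chk(r,10,.0288)
s=np.load('scene10.npz');q=studf(cloud(s))*1000;x,y,z=q[...,0],q[...,1],q[...,2]
m=(z>66)&(z<72)&(x>60)&(x<95)&(abs(y)<32);import numpy as np
print('stop front',np.percentile(x[m],[1,50,99]))
v,u=np.nonzero(m);print(u.min(),u.max(),v.min(),v.max())
"
```

```text
TCP in stud mm [ 31.3   0.  275.1]
t 9.65 pos [0.6219 0.0799 0.2751] F [-7.67  1.9   6.54] M [ 0.33  1.11 -0.05] w 0.163
turn deg [ 0.32 -0.03  0.01] shift cm [ 0.   -0.03 -0.25]
z 80 45 x med/95 [51.  70.7] y -30.8 31.3
z 115 33 x med/95 [68.9 70.3] y -39.4 41.1
z 122 40 x med/95 [68.5 71.2] y -38.9 40.5
z 128 51 x med/95 [68.1 71. ] y -38.7 39.7
deck plane [ 7.0000e-03 -3.0000e-02  5.9232e+01]
stop front [71.56357222 84.50503575 86.91539826]
279 300 211 218
```

View pics/s10.png

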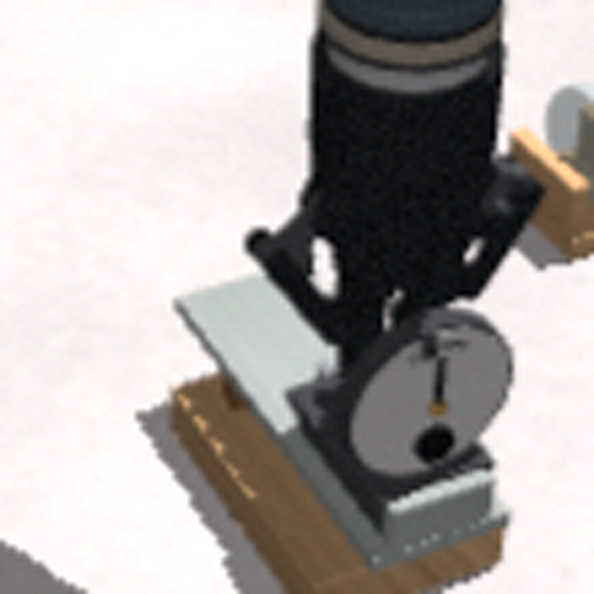

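Emit:
{"op": "send_rows", "data": {"rows": [0, 0, 0, 0, -0.05, 0.15, 0.5, 0, 0, 0, 0, -0.05, 0.15, 0.5, 0, 0, 0, 0, -0.05, 0.15, 0.5]}}

```text
time: 9.95
tool_pos: [0.6225, 0.0799, 0.2751]
orientation: [-1.15, 1.312, -1.301]
contact_force: [-8.7, 3.3, 7.6]
gripper_width: 0.161
```

Emit:
{"op": "send_rows", "data": {"rows": [0, 0, 0, 0, 0, 0.15, 0.5, 0, 0, 0, 0, 0, 0.15, 0.5, 0, 0, 0, 0, 0, 0.15, 0.5]}}

```text
time: 10.2
tool_pos: [0.6231, 0.0799, 0.2751]
orientation: [-1.153, 1.315, -1.299]
contact_force: [-12.0, 0.7, 9.5]
gripper_width: 0.165
```

```bash
python3 -c "
from chk import *
from bench import r
chk(r,11,.0288)
"
```

```text
TCP in stud mm [3.250e+01 1.000e-01 2.751e+02]
t 10.2 pos [0.6231 0.0799 0.2751] F [-12.03   0.68   9.45] M [ 0.4   1.76 -0.03] w 0.165
turn deg [ 0.69 -0.02  0.03] shift cm [ 0.01 -0.02 -0.37]
z 80 37 x med/95 [53.7 70.2] y -30.3 30.0
z 115 43 x med/95 [68.9 71.2] y -39.2 36.6
z 122 42 x med/95 [68.7 70.5] y -39.4 40.2
z 128 51 x med/95 [68.9 70.4] y -39.7 38.8
deck plane [ 7.0000e-03 -7.0000e-03  5.9837e+01]
```

View pics/s11.png

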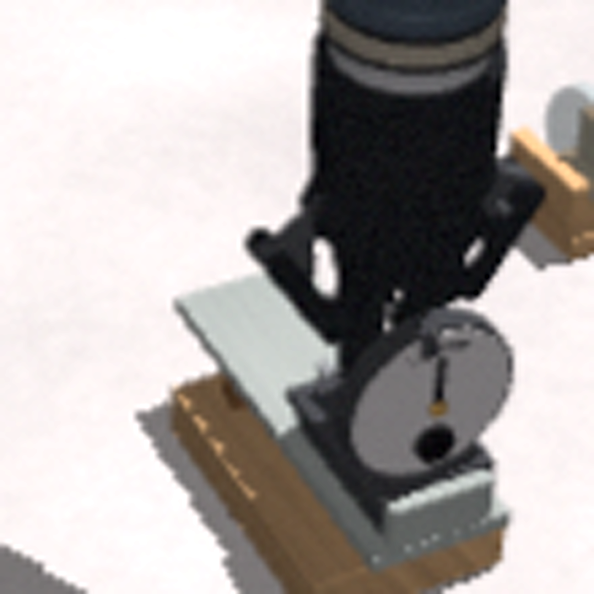

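Emit:
{"op": "send_rows", "data": {"rows": [0, 0, 0, 0, 0, -0.2, 0.5, 0, 0, 0, 0, 0, -0.4, 0.5, 0, 0, 0, 0, 0, -0.4, 0.5]}}

```text
time: 10.5
tool_pos: [0.6215, 0.0799, 0.2752]
orientation: [-1.146, 1.308, -1.304]
contact_force: [-5.4, 1.7, 2.8]
gripper_width: 0.164
```

Emit:
{"op": "send_rows", "data": {"rows": [0, 0, 0, 0, 0, -0.1, 0.5, 0, 0, 0, 0, 0, -0.1, 0.5, 0, 0, 0, 0, 0, -0.1, 0.5]}}

```text
time: 10.75
tool_pos: [0.6213, 0.0799, 0.2752]
orientation: [-1.145, 1.306, -1.305]
contact_force: [-4.0, 1.5, 0.9]
gripper_width: 0.162
```

Emit:
{"op": "send_rows", "data": {"rows": [0, 0, 0, 0, 0, -0.1, 0.5, 0, 0, 0, 0, 0, -0.1, 0.5, 0, 0, 0, 0, 0, -0.1, 0.5]}}

```text
time: 11.0
tool_pos: [0.6209, 0.0799, 0.2753]
orientation: [-1.143, 1.305, -1.306]
contact_force: [-2.7, 1.0, -2.3]
gripper_width: 0.161
```

```bash
python3 -c "
from chk import *
from bench import r
chk(r,12,.0288)
"
```

```text
TCP in stud mm [ 3.030e+01 -2.000e-01  2.753e+02]
t 11.0 pos [0.6209 0.0799 0.2753] F [-2.66  1.03 -2.3 ] M [ 0.21  0.22 -0.06] w 0.161
turn deg [-0.07 -0.04  0.  ] shift cm [-0.02 -0.01 -0.15]
z 80 37 x med/95 [52.8 71.2] y -31.6 29.8
z 115 41 x med/95 [68.7 70.5] y -39.4 40.4
z 122 43 x med/95 [68.8 70.5] y -39.0 39.9
z 128 49 x med/95 [68.6 70.5] y -40.2 39.3
deck plane [ 5.0000e-03 -3.0000e-03  5.9843e+01]
```

```bash
cat > dialv.py <<'E'
from h import *
def dialv(tag,lean=0.,px=.072):
    """rectify dial plane (stud frame x=px) from scene image; axes y right, z up, 0.1 mm.. 8px/mm"""
    s=np.load(f"scene{tag}.npz");K=s["intrinsics"];P=s["pose"]
    c,si=np.cos(np.radians(-7.5)),np.sin(np.radians(-7.5))
    # pivot after rotation about axis z=.05 by -lean about x
    h=.122-.05;py=h*np.sin(lean);pz=.05+h*np.cos(lean)
    k=6;N=600
    yy,zz=np.meshgrid((np.arange(N)-N/2)/k/1000+py,-(np.arange(N)-N/2)/k/1000+pz)
    W=np.stack([.5909+px*c-yy*si,.084+px*si+yy*c,zz],-1)
    C=(W-P[:3,3])@P[:3,:3];u=C[...,0]/C[...,2]*K[0,0]+K[0,2];v=C[...,1]/C[...,2]*K[1,1]+K[1,2]
    o=cv2.remap(s["pixels"],u.astype(np.float32),v.astype(np.float32),cv2.INTER_CUBIC)
    o=np.clip(o.astype(float)*1.8,0,255).astype(np.uint8)[:,:,::-1].copy()
    cv2.imwrite(f"pics/d{tag}.png",o)
E
python3 -c "
from dialv import *
dialv(12)"
```

```text
(no output)
```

View pics/d12.png

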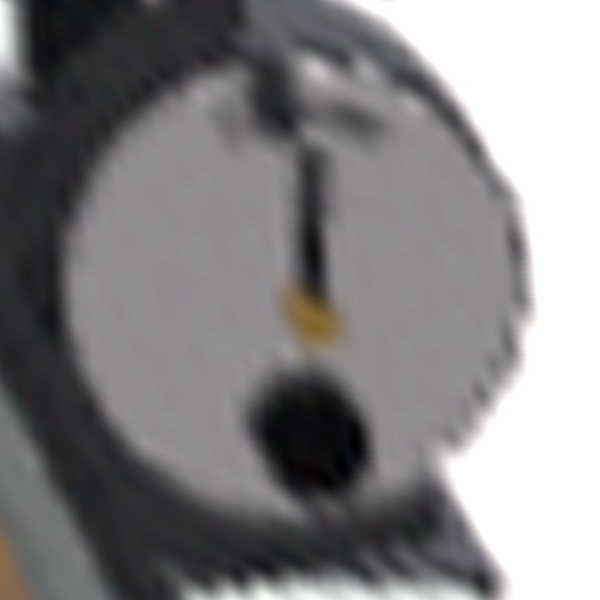

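Emit:
{"op": "send_rows", "data": {"rows": [0, 0, -1.4, -0.56, 0.01, 0, 0.5, 0, 0, -2.9, -1.13, 0.03, 0, 0.5, 0, 0, -4.3, -1.69, 0.06, 0, 0.5, 0, 0, -5.7, -2.25, 0.11, 0, 0.5, 0, 0, -5.7, -2.25, 0.11, 0, 0.5]}}

```text
time: 11.47
tool_pos: [0.6238, 0.103, 0.2746]
orientation: [-1.223, 1.26, -1.378]
contact_force: [-2.8, -0.8, 0.3]
gripper_width: 0.165
```

```bash
python3 -c "
from chk import *
from dialv import *
from bench import r
chk(r,13,.0303)
dialv(13,.1)
"
```

```text
TCP in stud mm [ 30.1  23.1 274.6]
t 11.4667 pos [0.6238 0.103  0.2746] F [-2.83 -0.79  0.3 ] M [ 0.09  0.29 -0.08] w 0.165
turn deg [-0.07  0.05  5.75] shift cm [2.31 0.15 0.01]
z 80 21 x med/95 [66.7 71.1] y -27.0 31.8
z 115 39 x med/95 [68.6 70.1] y -31.7 46.4
z 122 43 x med/95 [69.  70.3] y -32.0 47.2
z 128 49 x med/95 [68.1 69.9] y -32.0 47.0
deck plane [ 3.000e-03 -8.300e-02  5.949e+01]
```

View pics/d13.png

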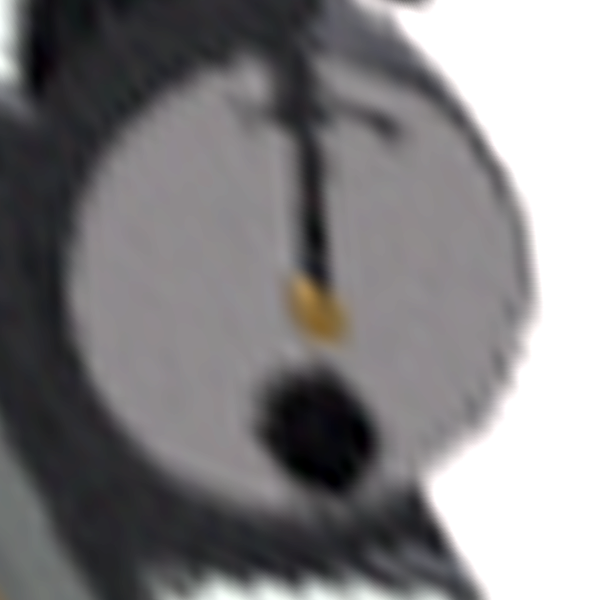

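View pics/s13.png

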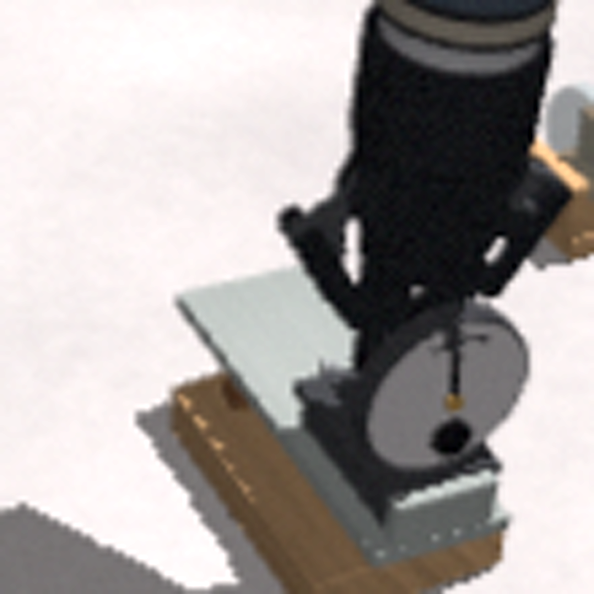

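Emit:
{"op": "send_rows", "data": {"rows": [0, 0, -1.3, -0.51, 0.01, 0, 0.5, 0, 0, -2.6, -1.01, 0.03, 0, 0.5, 0, 0, -3.9, -1.52, 0.05, 0, 0.5, 0, 0, -5.2, -2.03, 0.09, 0, 0.5, 0, 0, -5.2, -2.03, 0.09, 0, 0.5, 0, 0, -5.2, -2.03, 0.09, 0, 0.5]}}

```text
time: 12.02
tool_pos: [0.6263, 0.1221, 0.2719]
orientation: [-1.292, 1.219, -1.442]
contact_force: [-1.5, 0.7, 0.8]
gripper_width: 0.16
```

Emit:
{"op": "send_rows", "data": {"rows": [0, 0, 0, 0, 0, 0, 0.5, 0, 0, 0, 0, 0, 0, 0.5, 0, 0, 0, 0, 0, 0, 0.5, 0, 0, 0, 0, 0, 0, 0.5, 0, 0, 0, 0, 0, 0, 0.5, 0, 0, 0, 0, 0, 0, 0.5, 0, 0, 0, 0, 0, 0, 0.5, 0, 0, 0, 0, 0, 0, 0.5]}}

```text
time: 12.68
tool_pos: [0.6263, 0.1222, 0.2719]
orientation: [-1.293, 1.219, -1.443]
contact_force: [-0.4, 0.1, 1.6]
gripper_width: 0.161
```

Emit:
{"op": "send_rows", "data": {"rows": [0, 0, 0, 0, 0, 0, 0.5, 0, 0, 0, 0, 0, 0, 0.5, 0, 0, 0, 0, 0, 0, 0.5, 0, 0, 0, 0, 0, 0, 0.5, 0, 0, 0, 0, 0, 0, 0.5, 0, 0, 0, 0, 0, 0, 0.5, 0, 0, 0, 0, 0, 0, 0.5, 0, 0, 0, 0, 0, 0, 0.5]}}

```text
time: 13.35
tool_pos: [0.6263, 0.1222, 0.2718]
orientation: [-1.293, 1.219, -1.443]
contact_force: [-0.0, -1.0, 2.7]
gripper_width: 0.164
```

```bash
python3 -c "
from chk import *
from dialv import *
from bench import r
chk(r,14,.0303)
dialv(14,.19)
# average several frames
ims=[r.get_image('scene') for _ in range(6)]
s=dict(ims[0]);s['pixels']=np.mean([i['pixels'] for i in ims],0).astype(np.uint8);np.savez('scene15.npz',**s);dialv(15,.19)
"
```

```text
TCP in stud mm [ 30.1  42.5 271.8]
t 13.35 pos [0.6263 0.1222 0.2718] F [-0.03 -0.98  2.68] M [-0.01 -0.15 -0.03] w 0.164
turn deg [-0.05 -0.03 10.9 ] shift cm [4.24 0.45 0.02]
z 80 17 x med/95 [68.8 71. ] y 7.1 33.7
z 115 40 x med/95 [68.6 70.8] y -25.6 50.7
z 122 43 x med/95 [68.6 70.1] y -26.5 54.1
z 128 52 x med/95 [68.4 69.7] y -25.4 53.4
deck plane [ 2.0000e-03 -1.3300e-01  5.9545e+01]
```

View pics/d15.png

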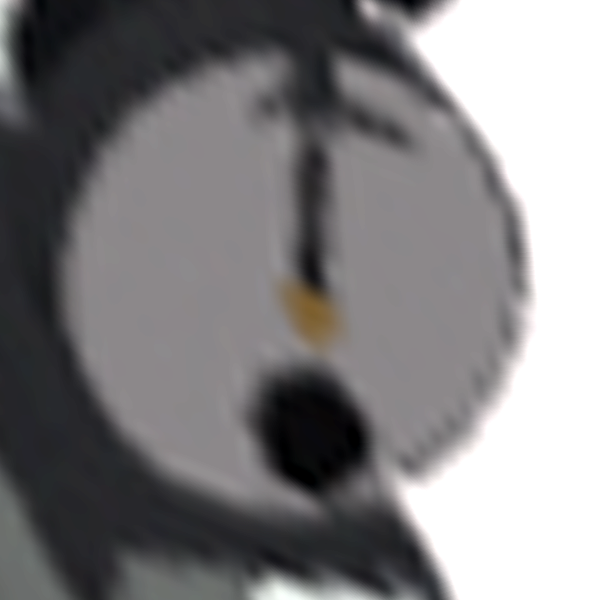

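View pics/s14.png

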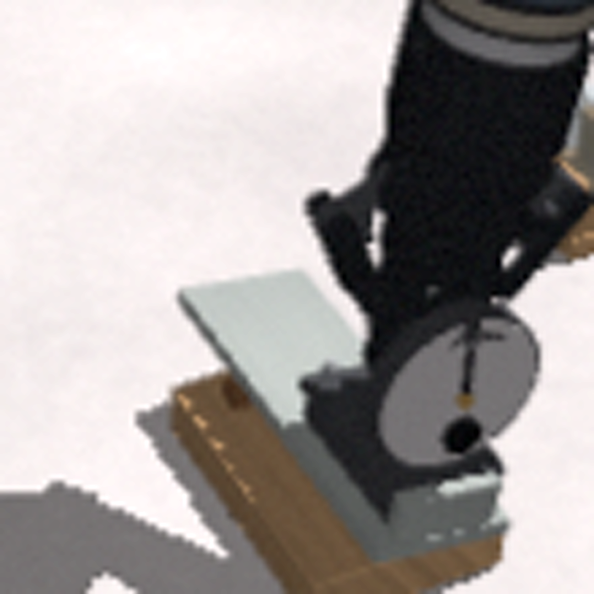

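```bash
python3 -c "
import cv2,numpy as np
for t in(12,13,15):
    g=cv2.imread(f'pics/d{t}.png').astype(float).mean(2)
    print(t)
    for r in list(range(70,135,6))+list(range(150,280,16)):
        row=g[r-1:r+2,225:390].mean(0);d=np.clip(115-row,0,None)
        # largest blob around darkest
        k=d.argmax();a=k
        while a>0 and d[a]>d[k]*.4:a-=1
        b=k
        while b<164 and d[b]>d[k]*.4:b+=1
        x=np.arange(a,b+1);print(r,(225+(d[a:b+1]*x).sum()/d[a:b+1].sum()).round(1),b-a,d[k].round(),end=' | ')
    print()
"
python3 - <<'E'
import cv2
g=cv2.imread('pics/d15.png')[30:330,200:420];cv2.imwrite('pics/d15z.png',cv2.resize(g,None,fx=2,fy=2))
E
```

```text
12
70 267.6 43 70.0 | 76 270.0 42 72.0 | 82 270.5 43 72.0 | 88 270.2 44 74.0 | 94 271.0 48 76.0 | 100 273.1 51 76.0 | 106 275.9 55 77.0 | 112 278.3 54 82.0 | 118 278.7 49 85.0 | 124 279.0 44 80.0 | 130 280.1 42 64.0 | 150 307.3 27 37.0 | 166 310.6 28 64.0 | 182 311.1 25 67.0 | 198 310.6 27 69.0 | 214 310.9 26 76.0 | 230 310.2 24 88.0 | 246 310.9 25 99.0 | 262 312.3 26 97.0 | 278 312.6 27 81.0 | 
13
70 292.6 44 78.0 | 76 294.7 44 78.0 | 82 296.4 46 77.0 | 88 296.9 46 75.0 | 94 296.4 47 75.0 | 100 296.8 50 77.0 | 106 297.8 56 79.0 | 112 298.4 63 79.0 | 118 299.9 59 79.0 | 124 300.6 49 75.0 | 130 301.1 34 71.0 | 150 309.0 26 75.0 | 166 311.0 28 82.0 | 182 311.2 25 82.0 | 198 311.7 25 78.0 | 214 311.7 25 86.0 | 230 313.5 25 101.0 | 246 314.5 26 93.0 | 262 314.2 28 82.0 | 278 318.6 23 76.0 | 
15
70 312.6 45 84.0 | 76 312.7 47 85.0 | 82 312.5 50 86.0 | 88 312.0 57 85.0 | 94 312.3 62 81.0 | 100 314.1 67 77.0 | 106 319.9 77 73.0 | 112 327.1 83 64.0 | 118 334.6 88 61.0 | 124 342.8 95 60.0 | 130 373.2 35 51.0 | 150 312.6 27 64.0 | 166 312.8 33 76.0 | 182 311.0 32 73.0 | 198 311.7 32 70.0 | 214 310.3 27 66.0 | 230 310.6 27 70.0 | 246 310.4 29 79.0 | 262 309.6 27 96.0 | 278 312.1 26 94.0 |
```

View pics/d15z.png

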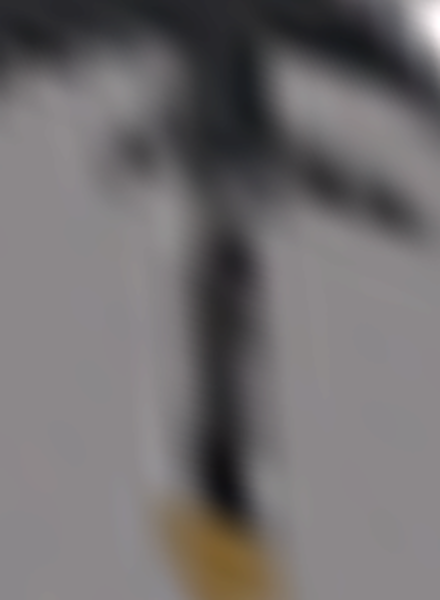

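```bash
python3 - <<'E'
from h import *
from bench import r
ims=[r.get_image('scene') for _ in range(24)]
s=dict(ims[0]);s['pixels']=np.mean([i['pixels'] for i in ims],0).astype(np.uint8);D=np.stack([i['depth'] for i in ims]);s['depth']=np.median(D,0)
print("depth noise",np.median(D.std(0)[180:200,285:300]))
np.savez('scene16.npz',**s)
q=studf(cloud(s))*1000;g=s['pixels'].mean(2)
np.set_printoptions(linewidth=220)
for name,a in(("g",g),("x",q[...,0]),("y",q[...,1]),("z",q[...,2])):
    print(name,"cols 288..308");
    for v in range(174,200):print(v,a[v,288:309].round(0 if name in"g" else 1))
E
```

```text
depth noise 0.0016443337
g cols 288..308
174 [ 10.  27.  24.  13.  11.  11.  10.  10.  12.  12.  12.  11.  11.  10.  11.  12.  12.  68. 136. 157. 160.]
175 [ 11.  13.  10.  10.  10.  10.  14.  16.  18.  18.  19.  19.  19.  78.  63.  72.  77. 136. 156. 160. 160.]
176 [ 11.   9.   8.  14.  15.  20.  21.  22.  23.  22.  22.  21.  21.  43.  52.  74. 136. 155. 158. 160. 161.]
177 [ 10.  14.  21.  23.  23.  24.  24.  23.  23.  23.  23.  23.  22.  21.  28.  53.  92. 148. 159. 160. 160.]
178 [ 16.  21.  23.  24.  24.  24.  24.  23.  23.  23.  24.  23.  23.  23.  23.  29.  49.  92. 150. 161. 161.]
179 [ 23.  24.  24.  24.  24.  24.  24.  24.  22.  23.  24.  62.  70.  69.  69.  61.  50.  43.  85. 147. 160.]
180 [ 24.  25.  24.  24.  24.  38.  45.  55.  33.  23.  24.  68.  77.  77.  76.  75.  73.  85.  73.  87. 147.]
181 [24. 24. 25. 24. 42. 67. 72. 57. 31. 23. 21. 45. 54. 61. 63. 74. 77. 80. 76. 59. 99.]
182 [24. 24. 43. 66. 72. 76. 66. 43. 26. 23. 32. 40. 32. 42. 36. 57. 74. 77. 77. 74. 60.]
183 [24. 52. 70. 76. 77. 57. 38. 46. 31. 42. 48. 67. 70. 71. 71. 73. 76. 77. 76. 77. 57.]
184 [66. 74.
[... 11116 characters left out ...]
7.8 106.1 105.3 104.3 103.2  -0.6  -1.4]
195 [119.2 118.3 117.7 116.  114.8 113.8 112.8 118.  115.4 109.7 108.9 107.3 106.5 105.3 104.2 103.4 102.  101.   98.   -1.6  -1.2]
196 [116.2 115.1 113.6 113.  112.4 110.5 109.4 108.  107.4 106.2 105.3 104.2 103.6 101.9 101.2  99.4  98.8  96.9  -1.2  -0.9  -0.6]
197 [112.8 112.  111.1 109.9 108.6 107.5 109.2 109.1 109.5 107.9 101.9 100.9  99.5  99.2  96.8  96.5  95.6  -1.   -1.   -1.   -1.1]
198 [109.5 108.8 107.4 106.7 105.4 108.3 109.  109.  107.6 106.8 105.5  97.3  97.1  95.6  94.1  93.4  -0.7  -0.8  -0.4  -0.4  -0.9]
199 [106.9 105.6 104.1 103.2 105.3 107.2 106.5 105.1 104.3 103.5 101.9  94.9  93.7  92.1  91.1  -0.7  -0.2  -0.9  -0.7  -0.5  -1.2]
```

The depth data puts the pointer, pivot and tab on one vertical line. All three lie at y' ≈ 14 mm to within about 0.5 mm, and the tab's inner end is 32 mm from the pivot. The gauge hasn't shifted from the home stop, and the deck's measured slope is about −0.13. I'm handing the job in.

```bash
python3 -c "
from bench import r
o=r.get_obs();print(o['time'],o['tool_pos'],o['contact_force'],o['gripper_width'],abs(o['dq']).max())
print(r.sign_off())"
```

```text
14.9 [0.62610947 0.12232065 0.27164285] [ 2.62101969 -0.12628023  2.20247556] 0.1608536342897353 0.0010806130542929014
the job is handed in; nothing more can be done
None
```

I picked the gauge up by its bar, stood it on the open end of the deck and slid it along the rail until it met the end stop. I then rocked it about 0.19 rad towards its +y side and handed the job in at 14.9 s, still gripping the bar at 60 N. No verdict is reported, so the result rests on these last checks:

- **Home:** at a 12 N push the dial stopped moving. It stayed at the same place (about 68.7 mm along the stud's x) after I eased off and through the rocking. That puts the gauge at or within about 2 mm of fully home. I never felt a distinct click from the catches, so I judged this from the push force, the stop and the camera depth.
- **Pointer on the mark:** the averaged depth image put pointer, pivot and tab on one vertical line within about 0.5 mm, roughly 0.02 rad. Before rocking, a rougher reading from one flattened picture had put the mark at 0.18 to 0.2 rad.
- **Lean and steadiness:** the deck's measured slope was about −0.13 rad towards the mark's side. The images taken over the last second showed the pointer still, and the arm was at rest.
- **Other objects:** I kept well clear of the lens stand, brass ring, prism and tray, but did not re-measure their positions at the end.

One last reading disagreed slightly: the force along x drifted from about −2.7 N before rocking to +2.6 N at the end. The camera showed no matching movement of the gauge, though I took no picture after that last force reading.

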